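# Put the reed-tying kit away in its caddy

## Task

Put the reed-tying kit away in the oak caddy, each piece in the block made for it: the domed ebony reed cap upright in the round well, the bobbin of hemp down over the spindle, the thin-needled awl lying along the trough (either way round) and the small steel square flat in the shallow pocket. The thick-rodded staple mandrel and the short plain ebony blank belong to other benches: leave them where they are. Set the pieces down rather than dropping them.

Things in the scene. Friction and masses are not known exactly. Their poses are not given: they have to be found in the camera images.
- reed_cap_center (a point): ebony reed cap standing upright, 75 mm tall, about 65 g: foot ring 36 mm across and 7 mm high, straight body 32 mm across from 9 to 55 mm up, then a dome with a small button on top. Point: on its axis, half-way up (37.5 mm above its foot); z up its axis.
- bobbin_center (a point): full bobbin of hemp thread standing on end, about 45 g: a hard cylinder 44 mm across and 40 mm tall with a 24 mm bore right through. Point: on its axis, half-way up (20 mm above its underside); z up its axis.
- awl_handle (a point): horn-handled awl lying flat, 105 mm long, about 40 g: pear-shaped handle 58 mm long, 23 mm high, 20 to 23 mm wide (flattened, does not roll), brass ferrule, thin needle 4 mm across and 40 mm long. Point: in the handle, 26 mm from the butt, 79 mm from the needle's tip, 11.5 mm above the face it lies on; x along the awl towards the needle, z up.
- square_stock (a point): small steel square lying flat, about 90 g: an L of a stock 50 x 14 mm, 14 mm high, and a thin blade 50 x 14 mm, 2.5 mm high, flush underneath. Point: centre of the stock, 7 mm above its underside; y along the stock to the end with the blade, x across it, the way the blade points; z up. The L's outline (64 x 50 mm) has its middle 25 mm from the point along +x.
- mandrel_center (a point): look-alike that stays: staple mandrel lying flat, 124 mm long, straight horn handle 22 mm thick and 52 mm long, and a thick tapering steel rod (13 to 7 mm across, 65 mm long) where the awl has a thin needle. Point: 42 mm from the butt, 11 mm above the counter; x along it towards the rod's tip.
- blank_center (a point): look-alike that stays: ebony blank not yet turned to a cap, standing on end: a plain square-edged cylinder 33 mm across and only 45 mm tall. Point: on its axis, half-way up (22.5 mm).
- well_block: place of the reed cap: beech block 120 (x) x 80 (y) x 20 mm, fixed in the dark oak caddy among three others of that size, in any order, 2 mm apart. Origin: centre of its underside, 6 mm above the counter; z up. A round well in the middle of its top, 53 mm across, 10 mm deep (floor 10 mm above the origin).
- spindle_block: place of the bobbin: beech block 120 (x) x 80 (y) x 20 mm, fixed in the dark oak caddy among three others of that size, in any order, 2 mm apart. Origin: centre of its underside, 6 mm above the counter; z up. From the middle of its flat top rises a steel spindle 8 mm across and 30 mm tall with a round tip.
- trough_block: place of the awl: beech block 120 (x) x 80 (y) x 20 mm, fixed in the dark oak caddy among three others of that size, in any order, 2 mm apart. Origin: centre of its underside, 6 mm above the counter; z up. A trough 48 mm wide, 8 mm deep runs along x through the whole top (floor 12 mm above the origin); the caddy's front and back boards, 36 mm above the counter, close its ends.
- pocket_block: place of the square: beech block 120 (x) x 80 (y) x 20 mm, fixed in the dark oak caddy among three others of that size, in any order, 2 mm apart. Origin: centre of its underside, 6 mm above the counter; z up. A shallow pocket 96 (x) by 68 (y) mm, 6 mm deep, in the middle of its top (floor 14 mm above the origin). The caddy's front and back boards stand 36 mm above the counter.

How it is judged:
By the outcome, as a careful person would: the job done as asked, in the order asked, and still so for the second after the job is handed in, with the robot touching nothing.
It also fails if it takes over 104 s, if anything falls off the work surface, if the arm or the gripper's body presses on something with over 40 N, if the wrist force passes 120 N, or if a joint passes its speed limit or range.

## Robot

A 6-joint arm with a two-finger parallel gripper is mounted at the origin on the work surface. World frame = base frame: x ahead of the robot, y to its left, z up, the work surface at z = 0. Lengths are in m, angles in rad, forces in N, time in s.
With the tool pointing down it reaches from about 0.25 to 0.725 m from the base axis. Payload 4 kg.
Tool frame: the origin (TCP) lies midway between the tips of the shut fingers; the grasp point (between the pads) lies 19 mm behind it; z points along the fingers, y is the line along which they close (so a half turn about z gives the same grasp; the last joint's range is limited). The gripper opens to 85 mm and grips with 20 to 120 N. Pads are 22 mm wide; open, the fingers measure 114 mm over their backs; the gripper's body (76 mm by 85 mm) begins 54 mm behind the grasp point. The pads swing forward as they close: fully open they stand 13 mm farther back than shut.
Start: joints at [1.233, 0.241, 0.005, 1.335, 0, 1.571], TCP at [0.166, 0.472, 0.231] pointing down, gripper open.
Joint ranges: [-2.72, 2.72], [-1.05, 1.87], [-1.09, 1.28], [-1.99, 2.15], [-1.42, 1.44], [-3.14, 3.14]. Speed limits (rad/s): [2.79, 2.79, 3.14, 3.14, 3.14, 3.14].

## Interface

Orientations are given as a unit quaternion [x, y, z, w].
In Python, from workcell import monitor, vision, job gives the robot as it stands.
- The arm moves only by the tool move_arm, never from a script. Its argument "moves" is a list that holds one entry, the list of rows, each a list of 5 numbers: the shift along the world's x, y, z in m, then the turn about the world's z in degrees, then the opening in per cent of the stroke, from 0 (shut) to 100 (fully open). In form: [[[x, y, z, turn, gripper], ...]]. A call has 1 to 5 rows; each row is the pose to reach, as a shift and turn from the pose commanded when the call began; what a row does not reach only later rows make up. A row lasts 1/8 s, in which the tool goes at most 62.5 mm and 10.7 degrees, less where a joint would pass 70% of its speed; a pose out of reach is approached as far as the arm can. A call with a gripper value outside its range is refused whole. The fingers move at their own pace and stop on an object; the grip force is fixed at half the most. Time passes only in rows, so rows that repeat a pose let the fingers close. It gives the time, the measured TCP pose, the force, the opening and the grip force at its end, in the units of the state.
- monitor.get_obs(): the state, without advancing time (a new reading comes with each control period).
- vision.camera(name): name is "scene" or "top" or "wrist"; returns a dict with "color" (420x560x3 uint8, red, green, blue), "camera_matrix" (3x3 intrinsics, pixels), "eye" and "attitude" of the camera in the world; the wrist camera has in their place "hand_eye" (4x4, takes a point from camera to tool coordinates, whose origin is the TCP and whose axes are the flange's). Camera axes: x right, y up, looking along -z (the intrinsics and any distortion apply to the point x, -y, -z); pixel columns grow to the right and rows downward; lengths in m; the calibration is good to about 2 mm. A picture is of the moment at which its call begins: read the wrist's pose just before it. There is no depth.
- job.job_done(): hands the job in; it is judged then, once.
The state is a dict: "clock": time; "joint_pos": joint angles; "joint_vel": joint speeds; "tau": joint torques, N m; "eef_pos": TCP position; "tool_rot": TCP orientation; "ft_force": force on the tool from outside, world axes, zero at the start; "ft_torque": the same for the moment, N m; "grip_width": finger opening in m; "grasp_force": force on a finger pad.
Only numpy, scipy, OpenCV 4.12 (cv2) and the standard library are available. Lean on these libraries where they do the work, as an engineer would, in place of code of your own. Each camera call takes 0.05 s, during which the arm holds its last target. There are 200 camera calls.

## Working session

There is one attempt and no reset: what is moved stays moved. The work goes in short steps, Python scripts to look and compute and a tool call to move; the robot and the scene stay as the last step left them, time stands still between calls to the robot, and variables do not carry over. Pictures are saved under pics/ and viewed, at most 14 in all, crops included, and the job is handed in when it is done.

Besides the shell and the picture viewer there is one more tool, called after "Request:" as a command line: name --argument value ..., lists and objects as JSON in quotes. move_arm: Moves the arm, as the interface text tells. Its arguments: {"type":"object","properties":{"moves":{"type":"array","items":{"type":"array","items":{"type":"array","items":{"type":"number"}}}}},"required":["moves"]}

```bash
ls; mkdir -p pics; python3 - <<'E'
from workcell import monitor, vision, job
import cv2
o=monitor.get_obs(); print(o)
for n in("scene","top"):
    c=vision.camera(n); cv2.imwrite(f"pics/{n}0.png",c["color"][:,:,::-1]); print(n,{k:v for k,v in c.items() if k!="color"})
E
```

```text
pics
{'clock': 0.0, 'joint_pos': array([1.23303044e+00, 2.41455405e-01, 3.69684923e-03, 1.33516736e+00,
       2.38379501e-05, 1.57081079e+00]), 'joint_vel': array([-0.00072481, -0.00151855, -0.00201807, -0.00034052, -0.00163858,
       -0.00144083]), 'tau': array([ 1.79400405e-05, -3.72318399e+01,  2.52406847e+01,  1.72386761e-02,
        1.65464928e-05, -1.58124404e-06]), 'eef_pos': array([0.16547341, 0.47115378, 0.2303813 ]), 'tool_rot': array([ 1.68088336e-01,  9.85771362e-01, -1.04764408e-03, -1.90713899e-04]), 'ft_force': array([-0.05423975, -0.37516392,  0.29982888]), 'ft_torque': array([-0.02061541, -0.01730605, -0.00302016]), 'grasp_force': 0.0, 'grip_width': 0.0854326978317954}
scene {'camera_matrix': array([[422.63244094,   0.        , 281.08971361],
       [  0.        , 422.63244094, 215.69054014],
       [  0.        ,   0.        ,   1.        ]]), 'eye': array([ 0.99806117, -0.18615521,  0.85405782]), 'attitude': array([0.22336564, 0.14691477, 0.52771955, 0.80624805])}
top {'camera_matrix': array([[427.83360904,   0.        , 279.5945039 ],
       [  0.        , 427.83360904, 207.73486848],
       [  0.        ,   0.        ,   1.        ]]), 'eye': array([ 0.3577472 , -0.00341966,  0.96499145]), 'attitude': array([-0.07414007,  0.07743256,  0.73348207, -0.67120153])}
```

View pics/top0.png

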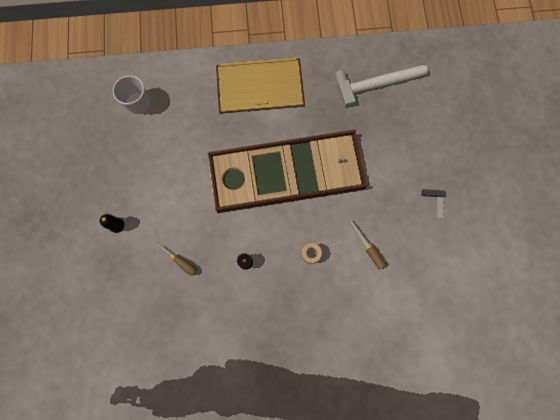

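View pics/scene0.png

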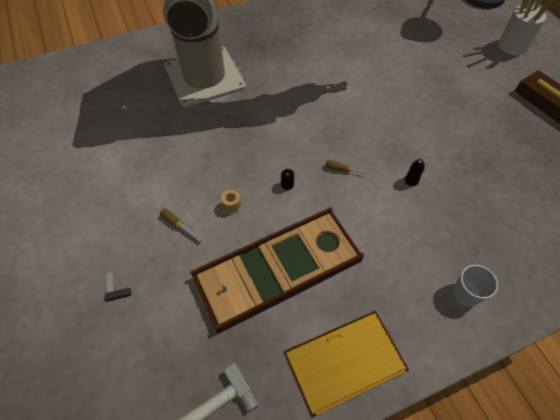

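The top view shows the cap (brass button) at about (105–122, 222), the blank at (245, 261), the bobbin at (312, 253), the awl at (180, 260), the mandrel at (370, 245) and the square at (435, 200). The caddy blocks run from left to right: well (233, 179), pocket (270, 172), trough (304, 168), spindle (342, 160). The scene view agrees.

```bash
cat > h.py <<'E'
import numpy as np, cv2
from scipy.spatial.transform import Rotation as R
from workcell import monitor, vision, job
def cam(n):
    o=monitor.get_obs(); c=vision.camera(n); K=c["camera_matrix"]
    if n=="wrist":
        H=c["hand_eye"]; Rt=R.from_quat(o["tool_rot"]).as_matrix()
        A=Rt@H[:3,:3]; e=o["eef_pos"]+Rt@H[:3,3]
    else: A=R.from_quat(c["attitude"]).as_matrix(); e=c["eye"]
    return dict(img=c["color"],K=K,A=A,e=e,o=o,raw=c)
def ray(c,u,v):
    K=c["K"]; d=np.array([(u-K[0,2])/K[0,0],-(v-K[1,2])/K[1,1],-1.]); d=c["A"]@d; return d/np.linalg.norm(d)
def onz(c,u,v,z):
    d=ray(c,u,v); return c["e"]+d*(z-c["e"][2])/d[2]
def proj(c,p):
    q=c["A"].T@(np.array(p)-c["e"]); return c["K"][0,0]*q[0]/-q[2]+c["K"][0,2], c["K"][1,1]*q[1]/q[2]+c["K"][1,2]
def tri(c1,p1,c2,p2):
    d1,d2=ray(c1,*p1),ray(c2,*p2); M=np.stack([d1,-d2],1)
    s=np.linalg.lstsq(M,c2["e"]-c1["e"],rcond=None)[0]; a=c1["e"]+s[0]*d1;b=c2["e"]+s[1]*d2
    return (a+b)/2, np.linalg.norm(a-b)
def save(c,name,box=None,s=1):
    im=c["img"][:,:,::-1]
    if box: x0,y0,x1,y1=box; im=im[y0:y1,x0:x1]
    cv2.imwrite("pics/"+name,cv2.resize(im,None,fx=s,fy=s,interpolation=cv2.INTER_CUBIC))
def blobs(mask,amin=30):
    cs,_=cv2.findContours(mask.astype(np.uint8),cv2.RETR_EXTERNAL,cv2.CHAIN_APPROX_NONE)
    return [k for k in cs if cv2.contourArea(k)>=amin]
E
python3 - <<'E'
from h import *
np.set_printoptions(precision=3,suppress=True)
t,s=cam("top"),cam("scene"); print("base in scene",proj(s,[0,0,0]))
for n,a,z,b in[("cap",(105,220),.075,(418,161)),("cap foot",(119,225),0.003,None),("bobbin",(312,253),.04,(231,196)),("awl butt",(194,270),.0115,(329,164)),("awl tip",(163,246),.0115,(363,175)),
 ("mand butt",(380,266),.011,(163,212)),("mand tip",(353,222),.006,(199,241)),
 ("sq stock L",(422,192),.014,(107,296)),("sq stock R",(446,194),.014,(131,293)),("sq blade end",(440,217),.0025,(109,274)),("blank top",(245,261),.045,(288,172)),
 ("well",(233,179),.026,(328,241)),("spindle tip",(340,160),.056,(223,287)),("pocket",(270,172),.02,(295,256)),("trough",(304,168),.018,(263,273)),
 ("c1",(209,154),.036,None),("c2",(354,132),.036,None),("c3",(366,187),.036,None),("c4",(218,210),.036,None)]:
    print(n,onz(t,*a,z), tri(t,a,s,b) if b else "")
c=cam("wrist"); print(c["raw"]["hand_eye"],c["K"]); save(c,"w0.png")
save(t,"topz.png",(90,120,460,290),2.1)
E
```

```text
base in scene (np.float64(203.6772185976072), np.float64(76.96210515788897))
cap [0.558 0.355 0.075] (array([0.558, 0.355, 0.072]), np.float64(0.001606804682350318))
cap foot [0.56  0.352 0.003] 
bobbin [ 0.453 -0.078  0.04 ] (array([ 0.453, -0.077,  0.039]), np.float64(0.00168013491952095))
awl butt [0.442 0.184 0.011] (array([0.442, 0.185, 0.011]), np.float64(0.002470620255326062))
awl tip [0.501 0.251 0.011] (array([0.502, 0.252, 0.003]), np.float64(0.0010766380233014218))
mand butt [ 0.414 -0.227  0.011] (array([ 0.414, -0.231,  0.01 ]), np.float64(0.006569227992988254))
mand tip [ 0.519 -0.181  0.006] (array([ 0.518, -0.18 ,  0.008]), np.float64(0.00041508578420220647))
sq stock L [ 0.572 -0.345  0.014] (array([ 0.572, -0.373,  0.008]), np.float64(0.04782228261217798))
sq stock R [ 0.563 -0.399  0.014] (array([ 0.569, -0.373,  0.011]), np.float64(0.05156540403154233))
sq blade end [ 0.513 -0.381  0.002] (array([ 0.513, -0.383, -0.   ]), np.float64(0.002603493117777965))
blank top [0.448 0.067 0.045] (array([0.448, 0.069, 0.047]), np.float64(0.003135192855734827))
well [0.638 0.083 0.026] (array([0.64 , 0.083, 0.02 ]), np.float64(0.0008608726903414937))
spindle tip [ 0.652 -0.16   0.056] (array([ 0.657, -0.165,  0.038]), np.float64(0.004816203456319656))
pocket [ 0.649 -0.002  0.02 ] (array([ 0.647, -0.002,  0.028]), np.float64(0.0010426713937607046))
trough [ 0.653 -0.082  0.018] (array([ 0.653, -0.08 ,  0.019]), np.float64(0.0028347821876322167))
c1 [0.7   0.133 0.036] 
c2 [ 0.723 -0.204  0.036] 
c3 [ 0.59  -0.214  0.036] 
c4 [0.567 0.12  0.036] 
[[-0.     0.958  0.285  0.071]
 [ 1.     0.     0.001  0.001]
 [ 0.     0.285 -0.958 -0.142]
 [ 0.     0.     0.     1.   ]] [[312.797   0.    277.801]
 [  0.    312.797 209.073]
 [  0.      0.      1.   ]]
```

View pics/topz.png

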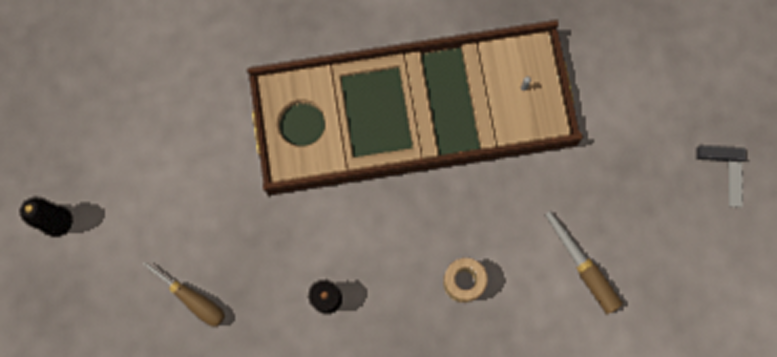

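View pics/w0.png

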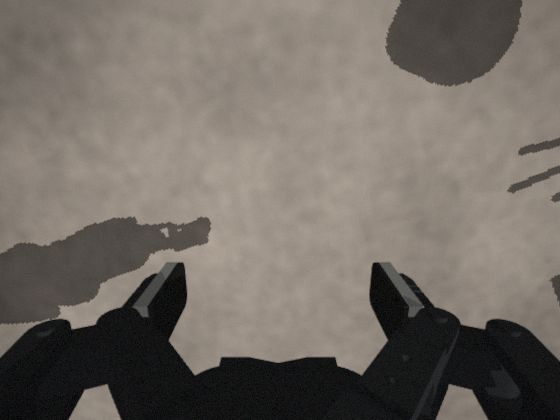

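The wrist view shows only the counter and the shadows, as expected. The ray casts agree with the given sizes (base, heights and block pitch all check out). I'll move over the cap now.

Request:
move_arm --moves '[[[0.04, -0.012, -0.008, -5, 100], [0.08, -0.024, -0.016, -10, 100], [0.12, -0.036, -0.024, -15, 100], [0.16, -0.048, -0.032, -20, 100], [0.2, -0.06, -0.04, -25, 100]]]'

```text
clock: 0.88
eef_pos: [0.3669, 0.4112, 0.1909]
tool_rot: [0.379, 0.925, -0.0, -0.0]
ft_force: [-0.0, 0.9, -0.0]
grip_width: 0.0858
grasp_force: 0.0
```

Request:
move_arm --moves '[[[0.04, -0.012, -0.006, -5, 100], [0.08, -0.024, -0.012, -10, 100], [0.12, -0.036, -0.018, -15, 100], [0.16, -0.048, -0.025, -20, 100], [0.192, -0.057, -0.03, -25, 100]]]'

```text
clock: 1.5
eef_pos: [0.5591, 0.3538, 0.1604]
tool_rot: [0.571, 0.821, -0.0, -0.0]
ft_force: [-0.0, -0.3, -0.0]
grip_width: 0.0854
grasp_force: 0.0
```

```bash
python3 - <<'E'
from h import *
c=cam("wrist"); o=c["o"]; print(o["clock"],o["eef_pos"],R.from_quat(o["tool_rot"]).as_matrix()[:,1])
print(proj(c,[.559,.354,.075]),proj(c,[.559,.354,0])); save(c,"w1.png")
E
```

```text
1.5 [0.55908248 0.35382024 0.16041763] [ 9.37102494e-01  3.49053368e-01 -8.13496688e-04]
(np.float64(275.7771182505871), np.float64(214.56105591506122)) (np.float64(276.33736841157906), np.float64(191.6798524638843))
```

View pics/w1.png

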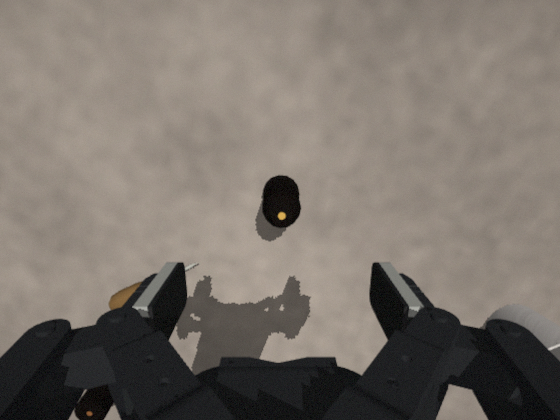

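The button is at (282, 216) against a predicted (276, 214.5), so the cap is about 4 mm farther along tool y. I'll descend and grip.

Request:
move_arm --moves '[[[0.004, 0.0015, -0.04, 0, 100], [0.004, 0.0015, -0.08, 0, 100], [0.004, 0.0015, -0.11, 0, 100], [0.004, 0.0015, -0.138, 0, 100], [0.004, 0.0015, -0.138, 0, 0]]]'

```text
clock: 2.17
eef_pos: [0.5593, 0.3548, 0.0201]
tool_rot: [0.569, 0.822, -0.003, -0.001]
ft_force: [-0.2, 0.0, 0.8]
grip_width: 0.0699
grasp_force: 0.0
```

Request:
move_arm --moves '[[[0, 0, 0, 0, 0], [0, 0, 0, 0, 0], [0, 0, 0, 0, 0], [0, 0, 0, 0, 0], [0, 0, 0, 0, 0]]]'

```text
clock: 2.8
eef_pos: [0.563, 0.3571, 0.0256]
tool_rot: [0.569, 0.822, 0.002, 0.001]
ft_force: [-0.4, 0.7, 5.4]
grip_width: 0.0306
grasp_force: 59.9
```

Request:
move_arm --moves '[[[0, 0, 0.03, 0, 0], [0, 0, 0.07, 0, 0], [0.006, -0.024, 0.08, 0, 0], [0.019, -0.07, 0.08, 0, 0], [0.032, -0.12, 0.08, 0, 0]]]'

```text
clock: 3.42
eef_pos: [0.5934, 0.2341, 0.1025]
tool_rot: [0.569, 0.823, -0.001, -0.0]
ft_force: [-0.4, 0.3, -0.8]
grip_width: 0.0306
grasp_force: 59.5
```

Request:
move_arm --moves '[[[0.012, -0.045, 0, 0, 0], [0.024, -0.09, 0, 0, 0], [0.036, -0.13, 0, 0, 0], [0.042, -0.154, 0, 0, 0], [0.042, -0.154, 0, 0, 0]]]'

```text
clock: 4.05
eef_pos: [0.6351, 0.0787, 0.1021]
tool_rot: [0.571, 0.821, -0.001, -0.001]
ft_force: [0.6, 1.0, -0.8]
grip_width: 0.0308
grasp_force: 59.5
```

```bash
python3 - <<'E'
from h import *
np.set_printoptions(precision=4,suppress=True)
c=cam("wrist"); o=c["o"]; print(o["clock"],o["eef_pos"],o["grip_width"],o["ft_force"]); save(c,"w2.png")
print("well predicted px",proj(c,[.638,.083,.026]))
t=cam("top")
hsv=cv2.cvtColor(t["img"],cv2.COLOR_RGB2HSV)
for n,cc in(("top",t),("w",c)):
    h=cv2.cvtColor(cc["img"],cv2.COLOR_RGB2HSV); m=(h[...,0]>38)&(h[...,0]<90)&(h[...,1]>50)&(h[...,2]<110)&(h[...,2]>25)
    for k in blobs(m,60):
        M=cv2.moments(k); u,v=M["m10"]/M["m00"],M["m01"]/M["m00"]; print(n,int(u),int(v),M["m00"],[onz(cc,u,v,z) for z in(.016,.018,.02)][1],cv2.minAreaRect(k))
E
```

```text
4.05 [0.6351 0.0787 0.1021] 0.030827261232798806 [ 0.638   0.9834 -0.7948]
well predicted px (np.float64(281.64041741636794), np.float64(214.7464462093923))
top 271 172 782.0 [ 0.6482 -0.0049  0.018 ] ((270.65411376953125, 172.88623046875), (38.29475402832031, 23.430908203125), 80.13418579101562)
top 304 168 822.5 [ 0.6521 -0.0816  0.018 ] ((303.8792724609375, 168.0226287841797), (48.03787612915039, 18.79743003845215), 79.3803482055664)
w 173 378 205.5 [ 0.6022 -0.0982  0.018 ] ((173.75, 374.75), (11.570852279663086, 29.809654235839844), 11.309932708740234)
w 299 346 64.0 [ 0.6955 -0.0262  0.018 ] ((301.70733642578125, 344.3658447265625), (6.871645927429199, 22.801372528076172), 38.65980529785156)
w 244 335 145.5 [ 0.6474 -0.0317  0.018 ] ((242.7378692626953, 336.9203186035156), (25.229894638061523, 16.002960205078125), 54.782405853271484)
w 287 209 2048.0 [0.6416 0.0859 0.018 ] ((286.6977233886719, 210.89170837402344), (64.1317367553711, 47.35319900512695), 11.093722343444824)
```

View pics/w2.png

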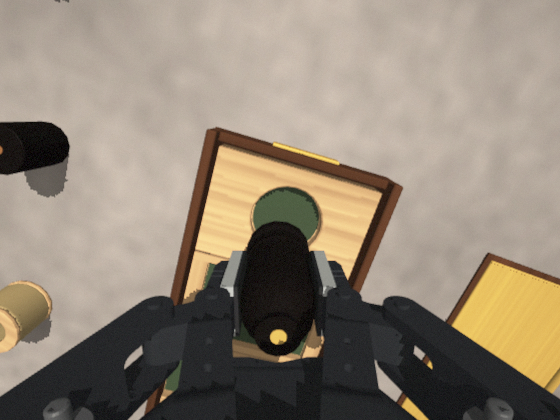

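The well's rim ellipse is centred near (285.5, 220). That puts it at about (0.642, 0.081), and the cap is held upright on the tool axis. I'll align and lower.

Request:
move_arm --moves '[[[0.0065, 0.002, 0, 0, 0], [0.0065, 0.002, -0.025, 0, 0], [0.0065, 0.002, -0.045, 0, 0], [0.0065, 0.002, -0.054, 0, 0], [0.0065, 0.002, -0.057, 0, 0]]]'

```text
clock: 4.78
eef_pos: [0.642, 0.085, 0.0458]
tool_rot: [0.568, 0.823, -0.0, -0.0]
ft_force: [-0.1, -0.2, -1.5]
grip_width: 0.0305
grasp_force: 59.5
```

Request:
move_arm --moves '[[[0, 0, -0.0015, 0, 0], [0, 0, -0.0025, 0, 0], [0, 0, -0.0025, 0, 0]]]'

```text
clock: 5.15
eef_pos: [0.6426, 0.0842, 0.0444]
tool_rot: [0.569, 0.822, 0.0, 0.0]
ft_force: [0.0, 0.3, -1.8]
grip_width: 0.0308
grasp_force: 59.5
```

Request:
move_arm --moves '[[[0, -0.003, -0.001, 0, 0], [0, -0.003, -0.002, 0, 0], [0, -0.003, -0.003, 0, 0], [0, -0.003, -0.003, 0, 0]]]'

```text
clock: 5.65
eef_pos: [0.6423, 0.0809, 0.0416]
tool_rot: [0.569, 0.822, -0.0, 0.0]
ft_force: [-2.0, -0.6, 4.0]
grip_width: 0.0304
grasp_force: 60.0
```

Contact at 4 N with the foot at about 16 mm, as expected. I'll release and rise.

Request:
move_arm --moves '[[[0, 0, 0, 0, 50], [0, 0, 0, 0, 70], [0, 0, 0, 0, 100], [0, 0, 0, 0, 100], [0, 0, 0.03, 0, 100]]]'

```text
clock: 6.28
eef_pos: [0.6397, 0.0809, 0.068]
tool_rot: [0.569, 0.822, -0.002, -0.003]
ft_force: [-0.3, 0.1, 0.4]
grip_width: 0.0853
grasp_force: 0.0
```

Request:
move_arm --moves '[[[0, 0, 0.04, 0, 100], [0, 0, 0.08, 0, 100], [-0.04, -0.03, 0.09, 0, 100], [-0.08, -0.06, 0.09, 0, 100], [-0.11, -0.09, 0.09, 0, 100]]]'

```text
clock: 6.9
eef_pos: [0.5307, -0.0094, 0.1612]
tool_rot: [0.569, 0.823, 0.0, 0.0]
ft_force: [0.2, 0.1, 0.1]
grip_width: 0.0858
grasp_force: 0.0
```

Request:
move_arm --moves '[[[-0.03, -0.025, 0, 0, 100], [-0.06, -0.05, -0.01, 0, 100], [-0.079, -0.068, -0.02, 0, 100], [-0.079, -0.068, -0.02, 0, 100]]]'

```text
clock: 7.4
eef_pos: [0.4514, -0.0774, 0.1404]
tool_rot: [0.57, 0.822, -0.0, -0.001]
ft_force: [0.7, 0.5, 0.1]
grip_width: 0.0855
grasp_force: 0.0
```

```bash
python3 - <<'E'
from h import *
np.set_printoptions(precision=4,suppress=True)
c=cam("wrist"); o=c["o"]; print(o["clock"],o["eef_pos"],o["grip_width"]); t=cam("top")
print("bobbin pred px",proj(c,[.453,-.078,.04]))
w=c["img"]; s=t["img"][120:290,80:480]
s=cv2.resize(s,(560,238),interpolation=cv2.INTER_CUBIC)
cv2.imwrite("pics/w3.png",cv2.resize(np.vstack([w[40:400],s]),None,fx=1,fy=1)[:,:,::-1])
E
```

```text
7.4 [ 0.4514 -0.0774  0.1404] 0.08553111601044222
bobbin pred px (np.float64(277.61346849362684), np.float64(210.626487507903))
```

View pics/w3.png

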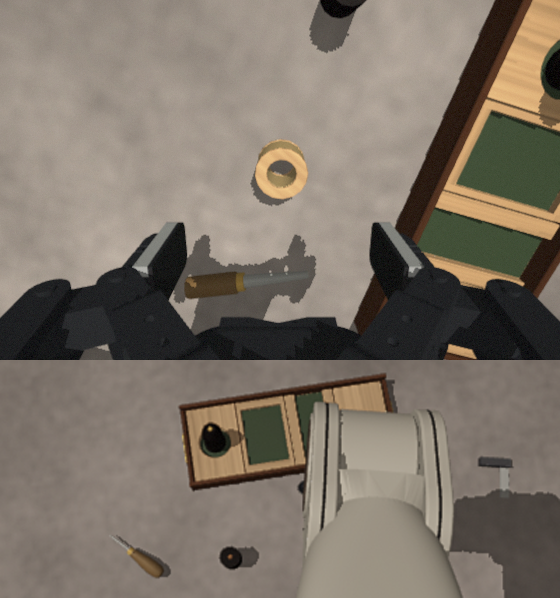

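The cap stands upright in the well (top view 212, 438). The bobbin's top centre is at (281, 214) in the full frame, so the shift is about (+3, −2) mm.

Request:
move_arm --moves '[[[0.003, -0.002, -0.03, 0, 100], [0.003, -0.002, -0.07, 0, 100], [0.003, -0.002, -0.1, 0, 100], [0.003, -0.002, -0.125, 0, 100], [0.003, -0.002, -0.125, 0, 0]]]'

```text
clock: 8.12
eef_pos: [0.4558, -0.0778, 0.0144]
tool_rot: [0.568, 0.823, -0.001, -0.002]
ft_force: [-0.1, -0.1, 0.4]
grip_width: 0.0696
grasp_force: 0.0
```

Request:
move_arm --moves '[[[0, 0, 0, 0, 0], [0, 0, 0, 0, 0], [0, 0, 0, 0, 0], [0, 0, 0, 0, 0]]]'

```text
clock: 8.62
eef_pos: [0.4579, -0.0787, 0.0174]
tool_rot: [0.569, 0.822, 0.001, 0.002]
ft_force: [0.2, 1.9, 6.2]
grip_width: 0.042
grasp_force: 61.0
```

Request:
move_arm --moves '[[[0, 0, 0.04, 0, 0], [0, 0, 0.08, 0, 0], [0.035, -0.02, 0.09, 0, 0], [0.075, -0.043, 0.09, 0, 0], [0.115, -0.066, 0.09, 0, 0]]]'

```text
clock: 9.25
eef_pos: [0.5727, -0.1455, 0.1069]
tool_rot: [0.569, 0.822, 0.0, 0.001]
ft_force: [1.0, -0.0, 0.4]
grip_width: 0.0418
grasp_force: 61.1
```

Request:
move_arm --moves '[[[0.04, -0.023, 0, 0, 0], [0.08, -0.046, 0, 0, 0], [0.096, -0.055, 0, 0, 0], [0.096, -0.055, 0, 0, 0], [0.096, -0.055, 0, 0, 0]]]'

```text
clock: 9.88
eef_pos: [0.6664, -0.1993, 0.1056]
tool_rot: [0.569, 0.822, -0.0, -0.001]
ft_force: [-0.9, -0.0, -0.5]
grip_width: 0.0413
grasp_force: 61.1
```

```bash
python3 - <<'E'
from h import *
np.set_printoptions(precision=4,suppress=True)
c=cam("wrist"); o=c["o"]; print(o["clock"],o["eef_pos"],o["grip_width"],o["ft_force"]); save(c,"w4.png")
print("pred tip",proj(c,[.656,-.164,.056]),"base",proj(c,[.656,-.164,.026]))
import pickle; pickle.dump({k:c[k] for k in("K","A","e")},open("w4.pkl","wb"))
E
```

```text
9.875 [ 0.6664 -0.1993  0.1056] 0.0412936805121009 [-0.8853 -0.0147 -0.5464]
pred tip (np.float64(279.73183791029896), np.float64(175.90028776754494)) base (np.float64(279.5385247083214), np.float64(168.17523409206302))
```

View pics/w4.png

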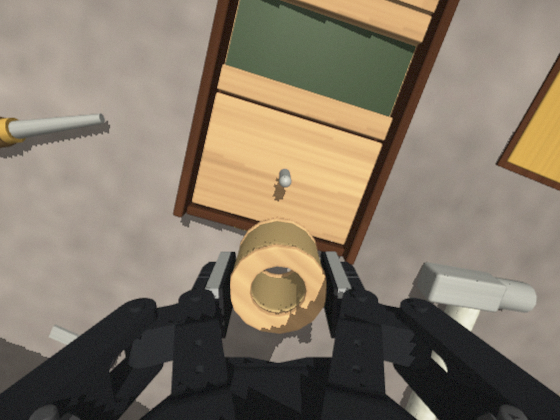

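The spindle tip is at (286, 181) and its base at (284, 171); the bobbin is centred in the fingers at column 278. That puts the spindle at about (0.660, −0.1655).

Request:
move_arm --moves '[[[-0.004, 0.018, 0, 0, 0], [-0.0075, 0.034, 0, 0, 0], [-0.0075, 0.034, 0, 0, 0], [-0.0075, 0.034, -0.02, 0, 0], [-0.0075, 0.034, -0.03, 0, 0]]]'

```text
clock: 10.55
eef_pos: [0.6591, -0.1654, 0.0749]
tool_rot: [0.569, 0.822, -0.0, -0.001]
ft_force: [0.1, 0.6, -1.0]
grip_width: 0.0413
grasp_force: 61.1
```

Request:
move_arm --moves '[[[0, 0, -0.01, 0, 0], [0, 0, -0.02, 0, 0], [0, 0, -0.026, 0, 0], [0, 0, -0.028, 0, 0], [0, 0, -0.028, 0, 0]]]'

```text
clock: 11.18
eef_pos: [0.6598, -0.1658, 0.0479]
tool_rot: [0.569, 0.822, 0.0, 0.0]
ft_force: [-0.4, -0.7, -1.1]
grip_width: 0.0415
grasp_force: 61.1
```

Request:
move_arm --moves '[[[0, 0, -0.002, 0, 0], [0, 0, -0.0035, 0, 0], [0, 0, -0.005, 0, 0], [0, 0, -0.005, 0, 0]]]'

```text
clock: 11.68
eef_pos: [0.6598, -0.1658, 0.0436]
tool_rot: [0.569, 0.822, 0.0, 0.0]
ft_force: [-1.4, -0.0, 2.7]
grip_width: 0.0414
grasp_force: 61.4
```

Request:
move_arm --moves '[[[0, 0, 0, 0, 65], [0, 0, 0, 0, 100], [0, 0, 0, 0, 100], [0, 0, 0.03, 0, 100], [0, 0, 0.07, 0, 100]]]'

```text
clock: 12.3
eef_pos: [0.6585, -0.1655, 0.1117]
tool_rot: [0.569, 0.822, -0.001, -0.002]
ft_force: [-0.6, -0.1, -1.0]
grip_width: 0.0854
grasp_force: 0.0
```

Request:
move_arm --moves '[[[-0.015, 0.01, 0.03, -6, 100], [-0.04, 0.045, 0.035, -14, 100], [-0.06, 0.085, 0.035, -22, 100], [-0.08, 0.125, 0.035, -30, 100], [-0.1, 0.165, 0.035, -38, 100]]]'

```text
clock: 12.92
eef_pos: [0.559, 0.0004, 0.1479]
tool_rot: [0.807, 0.59, 0.0, 0.0]
ft_force: [-0.1, 1.0, -0.0]
grip_width: 0.0856
grasp_force: 0.0
```

Request:
move_arm --moves '[[[-0.02, 0.045, 0, -8, 100], [-0.045, 0.09, 0, -16, 100], [-0.07, 0.135, 0, -22, 100], [-0.09, 0.18, 0, -25, 100], [-0.1, 0.205, 0, -25, 100]]]'

```text
clock: 13.55
eef_pos: [0.4585, 0.2062, 0.148]
tool_rot: [0.914, 0.405, 0.0, -0.0]
ft_force: [1.3, 0.0, -0.4]
grip_width: 0.0855
grasp_force: 0.0
```

```bash
python3 - <<'E'
from h import *
np.set_printoptions(precision=4,suppress=True)
t=cam("top"); c=cam("wrist"); o=c["o"]; y=R.from_quat(o["tool_rot"]).as_matrix()[:,1]; print(o["clock"],o["eef_pos"],o["grip_width"],np.degrees(np.arctan2(y[1],y[0])),o["joint_pos"])
print("pred butt",proj(c,[.442,.184,.0115]),"tip",proj(c,[.502,.252,.01]))
s=cv2.resize(t["img"][120:250,180:400],(560,238*560//400),interpolation=cv2.INTER_CUBIC)
cv2.imwrite("pics/w5.png",np.vstack([c["img"][60:320],s])[:,:,::-1])
h=cv2.cvtColor(c["img"],cv2.COLOR_RGB2HSV); m=(h[...,1]>120)&(h[...,2]>50); 
for k in blobs(m,60): print(cv2.minAreaRect(k), [onz(c,*p,.0115)[:2] for p in cv2.boxPoints(cv2.minAreaRect(k))])
E
```

```text
13.6 [0.4578 0.2084 0.148 ] 0.08543366891618431 -42.09625839253002 [ 0.4256  0.2987 -0.1407  1.1308  0.0025  2.7311]
pred butt (np.float64(281.8725981479331), np.float64(229.19350116336372)) tip (np.float64(280.9917808293705), np.float64(130.47709505337673))
((282.0, 202.5), (69.0, 22.0), 90.0) [array([0.4736, 0.2338]), array([0.4882, 0.2206]), array([0.4446, 0.171 ]), array([0.429 , 0.1851])]
((493.5, 193.5), (247.0, 131.0), 90.0) [array([0.6236, 0.207 ]), array([0.7032, 0.1351]), array([ 0.5901, -0.0795]), array([0.4897, 0.011 ])]
```

View pics/w5.png

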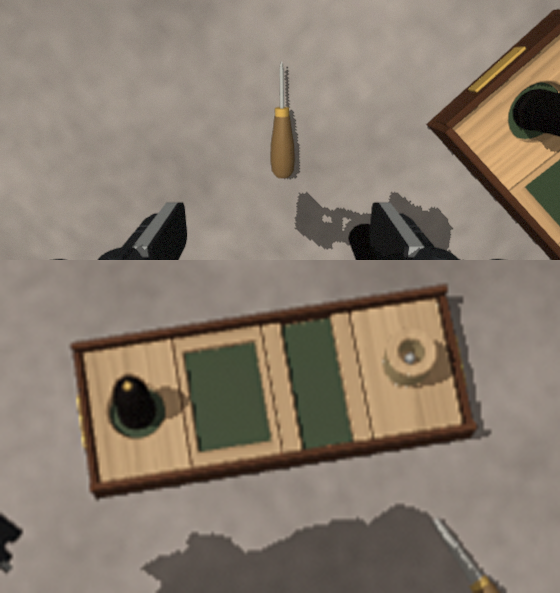

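The bobbin sits over the spindle (tip visible in the bore) and the cap is in its well. The awl lies along column 282, tip at v = 123 and butt at v = 238, so its yaw matches the gripper. I'll grip the handle high.

Request:
move_arm --moves '[[[-0.005, -0.006, -0.03, 0, 100], [-0.005, -0.006, -0.07, 0, 100], [-0.005, -0.006, -0.11, 0, 100], [-0.005, -0.006, -0.135, 0, 100], [-0.005, -0.006, -0.1405, 0, 60]]]'

```text
clock: 14.28
eef_pos: [0.4537, 0.1968, 0.0057]
tool_rot: [0.915, 0.403, -0.002, 0.0]
ft_force: [-0.7, 1.0, 0.3]
grip_width: 0.0698
grasp_force: 0.0
```

Request:
move_arm --moves '[[[0, 0, 0, 0, 30], [0, 0, 0, 0, 0], [0, 0, 0, 0, 0], [0, 0, 0, 0, 0], [0, 0, 0, 0, 0]]]'

```text
clock: 14.9
eef_pos: [0.4561, 0.1988, 0.0088]
tool_rot: [0.915, 0.404, 0.002, 0.0]
ft_force: [-0.1, -0.9, 5.7]
grip_width: 0.0182
grasp_force: 60.3
```

Request:
move_arm --moves '[[[0, 0, 0.05, 0, 0], [0, 0, 0.1, 0, 0], [0.01, -0.025, 0.11, -6, 0], [0.03, -0.06, 0.11, -14, 0], [0.05, -0.1, 0.11, -22, 0]]]'

```text
clock: 15.52
eef_pos: [0.5053, 0.0978, 0.1181]
tool_rot: [0.975, 0.221, 0.001, -0.0]
ft_force: [0.0, 0.4, -0.6]
grip_width: 0.0182
grasp_force: 59.5
```

Request:
move_arm --moves '[[[0.025, -0.045, 0, -8, 0], [0.05, -0.09, 0, -16, 0], [0.08, -0.135, 0, -22, 0], [0.11, -0.17, 0, -22, 0], [0.1226, -0.184, 0, -22, 0]]]'

```text
clock: 16.15
eef_pos: [0.6285, -0.0883, 0.1171]
tool_rot: [1.0, 0.03, 0.0, 0.0]
ft_force: [0.4, 0.3, 0.7]
grip_width: 0.0187
grasp_force: 59.5
```

Request:
move_arm --moves '[[[0, 0, -0.02, 0, 0], [0, 0, -0.03, 0, 0], [0, 0, -0.03, 0, 0]]]'

```text
clock: 16.52
eef_pos: [0.6261, -0.0853, 0.0862]
tool_rot: [0.999, 0.032, -0.001, -0.0]
ft_force: [-1.1, 0.1, -0.4]
grip_width: 0.0185
grasp_force: 59.5
```

```bash
python3 - <<'E'
from h import *
np.set_printoptions(precision=4,suppress=True)
c=cam("wrist"); o=c["o"]; y=R.from_quat(o["tool_rot"]).as_matrix()[:,1]; print(o["clock"],o["eef_pos"],o["grip_width"],np.degrees(np.arctan2(y[1],y[0])),o["ft_force"])
b=o["eef_pos"]; z=b[2]-.0088+.0115; print("pred butt/tip if on axis",[proj(c,[b[0]+d,b[1]+d*.073,z]) for d in(-.026,.079)],"trough ends",[proj(c,[.654+d,-.0833+d*.073,.018]) for d in(-.06,.06)])
save(c,"w6.png")
E
```

```text
16.525 [ 0.6261 -0.0853  0.0862] 0.018545906614125866 -86.33087664305404 [-1.1254  0.0707 -0.3847]
pred butt/tip if on axis [(np.float64(278.62496679439266), np.float64(317.90488600333947)), (np.float64(276.55117449498795), np.float64(103.80204232245583))] trough ends [(np.float64(278.5026966531191), np.float64(265.5718492863481)), (np.float64(276.8964422337504), np.float64(92.75186830916905))]
```

View pics/w6.png

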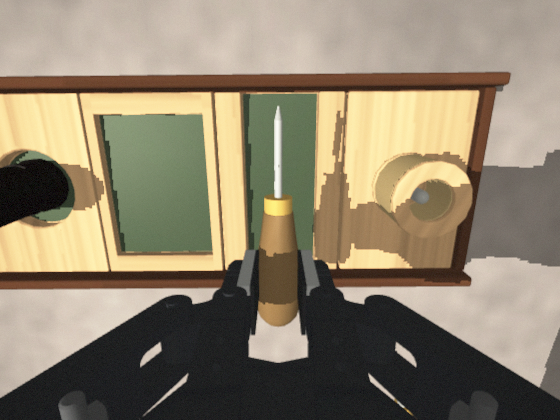

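The awl is straight in the fingers, tip at (278, 106) and butt at v ≈ 325. The trough spans columns 245–317, centre 281. A nudge of (+1, −2) mm, then lower.

Request:
move_arm --moves '[[[0.001, -0.002, -0.015, 0, 0], [0.001, -0.002, -0.035, 0, 0], [0.001, -0.002, -0.048, 0, 0], [0.001, -0.002, -0.054, 0, 0], [0.001, -0.002, -0.055, 0, 0]]]'

```text
clock: 17.2
eef_pos: [0.6282, -0.0877, 0.032]
tool_rot: [0.999, 0.032, -0.0, -0.0]
ft_force: [-0.5, 0.1, -0.0]
grip_width: 0.0186
grasp_force: 59.5
```

Request:
move_arm --moves '[[[0, 0, -0.0015, 0, 0], [0, 0, -0.003, 0, 0], [0, 0, -0.003, 0, 0]]]'

```text
clock: 17.58
eef_pos: [0.6285, -0.0878, 0.0295]
tool_rot: [0.999, 0.032, 0.0, 0.0]
ft_force: [-0.2, 0.5, 0.0]
grip_width: 0.0184
grasp_force: 59.5
```

Request:
move_arm --moves '[[[0, 0, -0.0015, 0, 0], [0, 0, -0.003, 0, 0], [0, 0, -0.003, 0, 0]]]'

```text
clock: 17.95
eef_pos: [0.6284, -0.0878, 0.0269]
tool_rot: [0.999, 0.032, 0.0, 0.0]
ft_force: [-0.9, 0.0, 3.1]
grip_width: 0.0183
grasp_force: 60.0
```

Request:
move_arm --moves '[[[0, 0, 0, 0, 50], [0, 0, 0, 0, 50], [0, 0, 0.001, 0, 50], [0, 0, 0.02, 0, 50], [0, 0, 0.06, 0, 50]]]'

```text
clock: 18.58
eef_pos: [0.6264, -0.0875, 0.0845]
tool_rot: [0.999, 0.032, -0.003, -0.0]
ft_force: [0.2, -0.5, 1.0]
grip_width: 0.0427
grasp_force: 0.0
```

Request:
move_arm --moves '[[[0, 0, 0.055, 8, 50], [-0.01, -0.03, 0.06, 17, 80], [-0.02, -0.07, 0.06, 26, 100], [-0.03, -0.11, 0.06, 35, 100], [-0.035, -0.15, 0.06, 44, 100]]]'

```text
clock: 19.2
eef_pos: [0.5928, -0.2389, 0.1465]
tool_rot: [0.914, 0.406, 0.0, -0.0]
ft_force: [1.5, -0.2, 0.0]
grip_width: 0.0854
grasp_force: 0.0
```

Request:
move_arm --moves '[[[-0.005, -0.04, 0, 9, 100], [-0.015, -0.08, 0, 18, 100], [-0.02, -0.12, 0, 27, 100], [-0.026, -0.134, 0, 33, 100], [-0.026, -0.134, 0, 33, 100]]]'

```text
clock: 19.82
eef_pos: [0.5665, -0.373, 0.1459]
tool_rot: [0.764, 0.646, -0.0, -0.0]
ft_force: [-0.2, 0.3, -0.5]
grip_width: 0.0857
grasp_force: 0.0
```

```bash
python3 - <<'E'
from h import *
np.set_printoptions(precision=4,suppress=True)
t=cam("top"); c=cam("wrist"); o=c["o"]; y=R.from_quat(o["tool_rot"]).as_matrix()[:,1]; print(o["clock"],o["eef_pos"],o["grip_width"],np.degrees(np.arctan2(y[1],y[0])))
print("pred stock ends/blade end",[proj(c,p) for p in([.572,-.345,.014],[.563,-.399,.014],[.513,-.381,.0025])])
s=cv2.resize(t["img"][120:250,180:400],(560,331),interpolation=cv2.INTER_CUBIC)
cv2.imwrite("pics/w7.png",np.vstack([c["img"][60:320],s])[:,:,::-1])
import pickle; pickle.dump({k:c[k] for k in("K","A","e","img")},open("w7.pkl","wb"))
E
```

```text
19.875 [ 0.567  -0.3719  0.146 ] 0.08516654331535414 -9.51812590894934
pred stock ends/blade end [(np.float64(276.6267608088583), np.float64(170.18314373033633)), (np.float64(276.7604894412789), np.float64(228.61808699223275)), (np.float64(222.2047693181085), np.float64(215.16141829144897))]
```

View pics/w7.png

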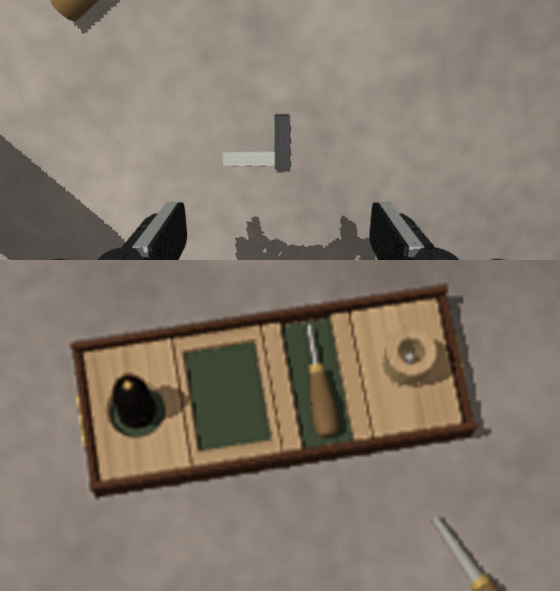

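The awl lies in the trough. The square's stock spans columns 275–290 and rows 174–231, aligned with the fingers, with the blade to the left at the near end. I'll shift about (+3, −2) mm and grip.

Request:
move_arm --moves '[[[0.003, -0.002, -0.03, 0, 100], [0.003, -0.002, -0.07, 0, 100], [0.003, -0.002, -0.11, 0, 100], [0.003, -0.002, -0.138, 0, 100], [0.003, -0.002, -0.143, 0, 60]]]'

```text
clock: 20.55
eef_pos: [0.5691, -0.3711, 0.0007]
tool_rot: [0.762, 0.647, -0.001, -0.003]
ft_force: [0.7, 0.3, -0.0]
grip_width: 0.0698
grasp_force: 0.0
```

Request:
move_arm --moves '[[[0, 0, 0, 0, 30], [0, 0, 0, 0, 0], [0, 0, 0, 0, 0], [0, 0, 0, 0, 0], [0, 0, 0, 0, 0]]]'

```text
clock: 21.18
eef_pos: [0.5714, -0.3744, 0.0054]
tool_rot: [0.762, 0.647, 0.001, 0.002]
ft_force: [0.2, 0.7, 6.3]
grip_width: 0.0118
grasp_force: 61.4
```

Request:
move_arm --moves '[[[0, 0, 0.05, 0, 0], [0, 0, 0.1, 0, 0], [0.01, 0.04, 0.11, 3, 0], [0.02, 0.085, 0.11, 6, 0], [0.03, 0.13, 0.11, 10, 0]]]'

```text
clock: 21.8
eef_pos: [0.6003, -0.2428, 0.1136]
tool_rot: [0.703, 0.711, 0.0, 0.0]
ft_force: [0.1, -0.3, -1.0]
grip_width: 0.0119
grasp_force: 60.6
```

Request:
move_arm --moves '[[[0.014, 0.055, 0, 3.7, 0], [0.028, 0.11, 0, 3.7, 0], [0.042, 0.16, 0, 3.7, 0], [0.056, 0.2, 0, 3.7, 0], [0.068, 0.235, 0, 3.7, 0]]]'

```text
clock: 22.42
eef_pos: [0.6684, -0.007, 0.1131]
tool_rot: [0.68, 0.734, -0.0, -0.0]
ft_force: [0.2, -0.1, -0.8]
grip_width: 0.012
grasp_force: 60.6
```

Request:
move_arm --moves '[[[0, 0.009, -0.01, 0, 0], [0, 0.009, -0.03, 0, 0], [0, 0.009, -0.04, 0, 0], [0, 0.009, -0.04, 0, 0]]]'

```text
clock: 22.92
eef_pos: [0.667, -0.0006, 0.0719]
tool_rot: [0.68, 0.733, -0.001, -0.001]
ft_force: [0.2, 0.1, -0.8]
grip_width: 0.0116
grasp_force: 60.6
```

```bash
python3 - <<'E'
from h import *
np.set_printoptions(precision=4,suppress=True)
c=cam("wrist"); o=c["o"]; y=R.from_quat(o["tool_rot"]).as_matrix()[:,1]; print(o["clock"],o["eef_pos"],o["grip_width"],np.degrees(np.arctan2(y[1],y[0])),o["ft_force"])
ex=np.array([.9973,.0732,0]);ey=np.array([-.0732,.9973,0]); C=np.array([.648,-.0012,.026])
print("pocket corners pred",[np.round(proj(c,C+a*.048*ex+b*.034*ey)) for a,b in((-1,1),(1,1),(1,-1),(-1,-1))])
save(c,"w8.png")
E
```

```text
22.925 [ 0.667  -0.0006  0.0719] 0.011623555619594118 4.278754149517296 [ 0.2044  0.0854 -0.7509]
pocket corners pred [array([166., 181.]), array([323., 181.]), array([319., 280.]), array([176., 280.])]
```

View pics/w8.png

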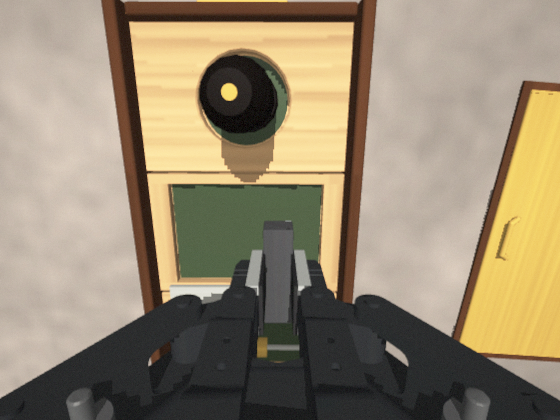

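The square hangs level, with the stock at columns 264–293 and rows 222–321, centred. The pocket's back corners at (168, 184) and (324, 184) match the prediction. I'll lower it.

Request:
move_arm --moves '[[[0, 0, -0.015, 0, 0], [0, 0, -0.03, 0, 0], [0, 0, -0.039, 0, 0], [0, 0, -0.042, 0, 0], [0, 0, -0.042, 0, 0]]]'

```text
clock: 23.6
eef_pos: [0.6682, 0.0003, 0.031]
tool_rot: [0.68, 0.733, -0.0, -0.0]
ft_force: [-0.3, 0.7, -0.2]
grip_width: 0.012
grasp_force: 60.6
```

Request:
move_arm --moves '[[[0, 0, -0.0015, 0, 0], [0, 0, -0.003, 0, 0], [0, 0, -0.004, 0, 0], [0, 0, -0.004, 0, 0]]]'

```text
clock: 24.1
eef_pos: [0.6683, 0.0002, 0.0273]
tool_rot: [0.68, 0.733, -0.0, -0.0]
ft_force: [-0.2, -0.1, -0.3]
grip_width: 0.0119
grasp_force: 60.6
```

Request:
move_arm --moves '[[[0, 0, -0.001, 0, 0], [0, 0, -0.002, 0, 0], [0, 0, -0.003, 0, 0], [0, 0, -0.003, 0, 0]]]'

```text
clock: 24.6
eef_pos: [0.6684, 0.0003, 0.0254]
tool_rot: [0.68, 0.733, 0.0, 0.0]
ft_force: [-1.8, 1.0, 4.5]
grip_width: 0.012
grasp_force: 61.3
```

Request:
move_arm --moves '[[[0, 0, 0, 0, 32], [0, 0, 0, 0, 32], [0, 0, 0, 0, 32], [0, 0, 0.02, 0, 32], [0, 0, 0.06, 0, 32]]]'

```text
clock: 25.22
eef_pos: [0.6664, 0.0002, 0.0822]
tool_rot: [0.68, 0.733, -0.002, -0.002]
ft_force: [1.1, 0.2, -0.5]
grip_width: 0.0271
grasp_force: 0.0
```

Request:
move_arm --moves '[[[0, 0, 0.05, 0, 32], [-0.05, 0, 0.06, 0, 50], [-0.1, 0, 0.06, 0, 50], [-0.16, 0, 0.06, 0, 50], [-0.2, 0, 0.06, 0, 50]]]'

```text
clock: 25.85
eef_pos: [0.4655, 0.0002, 0.1442]
tool_rot: [0.68, 0.733, -0.0, -0.0]
ft_force: [0.6, -0.4, 0.3]
grip_width: 0.0425
grasp_force: 0.0
```

Request:
move_arm --moves '[[[-0.03, 0.05, 0, 0, 50], [-0.06, 0.1, 0, 0, 50], [-0.09, 0.15, 0, 0, 50], [-0.11, 0.2, 0, 0, 50], [-0.11, 0.2, 0, 0, 50]]]'

```text
clock: 26.48
eef_pos: [0.3571, 0.2032, 0.1446]
tool_rot: [0.677, 0.736, 0.001, -0.0]
ft_force: [0.1, 0.4, -0.5]
grip_width: 0.0428
grasp_force: 0.0
```

```bash
python3 - <<'E'
from h import *
t=cam("top"); s=cam("scene"); print(t["o"]["eef_pos"],t["o"]["clock"])
a=cv2.resize(t["img"][120:290,80:480],(700,298),interpolation=cv2.INTER_CUBIC); b=cv2.resize(s["img"][130:340,80:480],(560,294),interpolation=cv2.INTER_CUBIC)
b=cv2.copyMakeBorder(b,0,0,0,140,cv2.BORDER_CONSTANT)
cv2.imwrite("pics/end.png",np.vstack([a,b])[:,:,::-1])
E
```

```text
[0.3570772  0.2031675  0.14459384] 26.475
```

View pics/end.png

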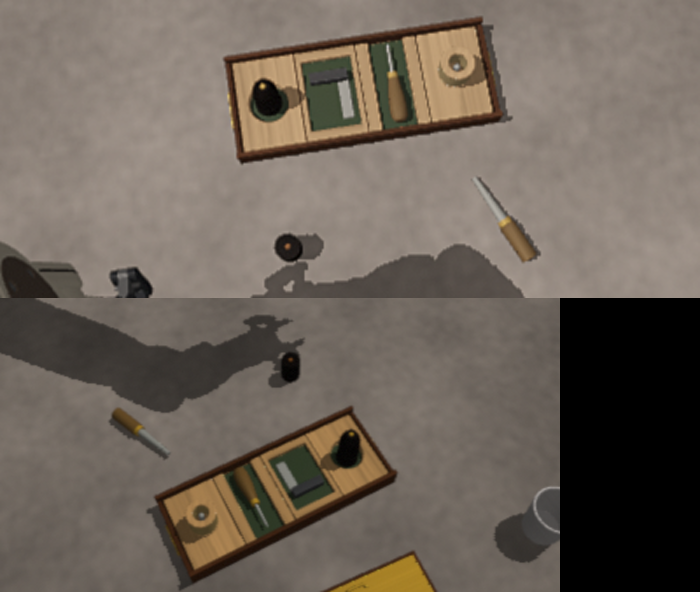

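Both views show all four pieces seated: cap (266, 98), square (333, 90), awl (393, 85) and bobbin (457, 66) in the top crop. The blank and the mandrel have not moved, and the arm is clear.

```bash
python3 -c "
from workcell import job; print(job.job_done())"
```

```text
the job is handed in; nothing more can be done
None
```

The reed cap, bobbin, awl and square are each in their own block in the caddy, the mandrel and blank were left untouched, and the job is handed in at about 26.5 s of robot time.

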